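# Check a bearing's bore with the plug gauge

## Robot

A 6-joint arm with a two-finger parallel gripper is mounted at the origin on the work surface. World frame = base frame: x ahead of the robot, y to its left, z up, the work surface at z = 0. Lengths are in m, angles in rad, forces in N, time in s.
With the tool pointing down it reaches from about 0.35 to 0.775 m from the base axis. Payload 7.3 kg.
Tool frame: the origin (TCP) lies at the very end of the fingers, on their centre line; the grasp point (between the pads) lies 19 mm behind it; z points along the fingers, y is the line along which they close (so a half turn about z gives the same grasp; the last joint's range is limited). The gripper opens to 92 mm and grips with 3 to 60 N. Pads are 19 mm wide; open, the fingers measure 130 mm over their backs; the gripper's body (75 mm by 190 mm) begins 47 mm behind the grasp point.
Start: joints at [-1.305, 0.342, 1.524, -0, 1.275, -0.146], TCP at [0.21, -0.481, 0.227] pointing down, gripper open.
Joint ranges: [-2.53, 2.53], [-0.77, 2.02], [0.04, 2.7], [-1, 4.14], [0.28, 2.66], [-3.11, 3.11]. Speed limits (rad/s): [2.57, 2.57, 3.14, 3.14, 3.14, 3.14].

## Interface

Orientations are given as [roll, pitch, yaw] about the fixed x, y, z axes, in that order (R = Rz(yaw) Ry(pitch) Rx(roll)).
In Python, from rig import readout, grab_frame, workorder gives the robot as it stands. The module is installed in compiled form; this text tells all that it offers.
- The arm moves only by the tool arm_command, never from a script. Its argument "increments" is a list that holds one entry, the list of rows, each a list of 7 numbers: the shift along the tool's x, y, z in cm, then the turn, a rotation vector about the tool's x, y, z in rad, then the opening, from -1 (shut) to 1 (fully open). In form: [[[dx, dy, dz, ax, ay, az, fingers], ...]]. A call has 1 to 20 rows; each row shifts and turns the commanded pose from where the row before left it, along the tool's axes as they then stand; what a row does not reach is not made up. A row lasts 1/8 s, in which the tool goes at most 62.5 mm and 10.7 degrees, less where a joint would pass 70% of its speed; a pose out of reach is approached as far as the arm can. A call is refused whole if a number of a shift passes 6.25 or a number of a turn 0.188, either way. A call with a gripper value outside its range is refused whole. The fingers move at their own pace and stop on an object; "grip_force" is the grip in N (left out, the last holds). Time passes only in rows, so rows that do not move let the fingers close. It gives the time, the measured TCP pose, the force, the opening and the grip force at its end, in the units of the state.
- readout.get_obs(): the state, without advancing time (a new reading comes with each control period).
- grab_frame(name): name is "scene" or "side" or "wrist"; returns a dict with "pixels" (400x640x3 uint8, red, green, blue), "vertical_fov" (degrees; the focal length in pixels is half the picture's height over the tangent of half this angle, whatever the lens; pixels are square), "cx", "cy" (the principal point, pixels), "xyz" and "attitude" of the camera in the world. Camera axes: x right, y down, z forward; pixel columns grow to the right and rows downward; lengths in m; the calibration is good to about 2 mm. A picture is of the moment at which its call begins. There is no depth.
- workorder.close_job(): hands the job in; it is judged then, once.
The state is a dict: "t": time; "joints": joint angles; "joint_vel": joint speeds; "joint_torque": joint torques, N m; "tool_pos": TCP position; "tcp_rot": TCP orientation; "ft_force": force on the tool from outside, world axes, zero at the start; "wrist_torque": the same for the moment, N m; "width": finger opening in m; "finger_force": force on a finger pad.
Only numpy, scipy, OpenCV 4.12 (cv2) and the standard library are available. Lean on these libraries where they do the work, as an engineer would, in place of code of your own. Each camera call takes 0.05 s, during which the arm holds its last target. There are 200 camera calls.

## Task

Check the bore of the blue-sealed bearing: first lay it flat and fully home in the black round nest of the check fixture and let go of it, then put the green-handled plug gauge down through its bore until the gauge's collar rests on the bearing, and leave it standing there. Leave the black-sealed bearing, the red gauge, the cartons and the grease tin where they are.

Things in the scene. Friction and masses are not known exactly. Their poses are not given: they have to be found in the camera images.
- fixture: check fixture, fixed, turned about z: aluminium base 90 x 90 x 24 mm high with a black plastic nest ring in the middle of its top (outer diameter 62, 7 mm high, rim 31 mm above the table; bore 45 mm, widening over its upper 4 mm to 49 mm at the rim). Below the nest an 18 mm hole goes on down through the base. Origin: centre of the underside, on the nest axis
- nest (a point): centre of the nest's floor, 24 mm above the table, 7 mm below the rim of the nest ring; axes as the fixture
- blue_bearing: the bearing to check: steel rings with BLUE seals, outer diameter 42 mm, bore 15 mm, 17 mm high, 0.11 kg, loose, lying flat on the table; both faces alike. Origin: centre of its underside, z along the bore. Fully home in the nest it stands 10 mm out of the nest ring
- blue_bearing_center (a point): middle of the blue bearing, on its axis, half way up (8.5 mm above its underside)
- black_bearing: bystander: bearing of the same size with BLACK seals, lying flat; it swaps places with the blue one. Origin: centre of its underside
- rack: fixed wooden gauge rack 60 (x) x 140 (y) x 45 mm high, turned about z; two upright 16 mm holes at y = -32 and +32 mm, one gauge in each. Origin: centre of the underside
- green_gauge: plug gauge with GREEN handle, 0.12 kg, loose, standing plug down in a hole of the rack. From its origin (tip of the plug) up along z: steel plug of 13 mm diameter, 36 mm long, its lowest 7 mm tapering to 6 mm; steel collar of 24 mm diameter (36 to 41 mm up); round handle of 20 mm diameter (41 to 86 mm up)
- green_gauge_collar (a point): middle of the underside of the green gauge's collar, 36 mm above the plug's tip; in the rack it rests on the rack's top
- red_gauge: bystander: gauge of the same shape with RED handle in the rack's other hole. Origin: tip of its plug
- red_carton: bystander: red carton 62 x 62 x 20 mm lying on the table. Origin: centre of the underside
- yellow_carton: bystander: yellow carton 52 x 52 x 18 mm lying on the table. Origin: centre of the underside
- blue_carton: bystander: light blue carton 47 x 47 x 16 mm lying on the table. Origin: centre of the underside
- grease_tin: bystander: green tin, diameter 66, 50 mm high. Origin: centre of the underside
There are look-alikes about, which are no part of the job. Leave any purple look-alike of the green_gauge alone. Leave any orange look-alike of the blue_bearing alone.

How it is judged:
By the outcome, as a careful person would: the job done as asked, in the order asked, and still so for the second after the job is handed in, with the robot touching nothing.
It also fails if it takes over 61 s, if anything falls off the work surface, if the arm or the gripper's body presses on something with over 40 N, if the wrist force passes 120 N, or if a joint passes its speed limit or range.

## Working session

There is one attempt and no reset: what is moved stays moved. The work goes in short steps, Python scripts to look and compute and a tool call to move; the robot and the scene stay as the last step left them, time stands still between calls to the robot, and variables do not carry over. Pictures are saved under pics/ and viewed, at most 11 in all, crops included, and the job is handed in when it is done.

Besides the shell and the picture viewer there is one more tool, called after ">>>" by a JSON object that holds its "fn" and its "kwargs", one argument or row to a line. arm_command: Moves the arm, as the interface text tells. Its arguments: {"type":"object","properties":{"increments":{"type":"array","items":{"type":"array","items":{"type":"array","items":{"type":"number"}}}},"grip_force":{"type":"number"}},"required":["increments"]}

```bash
mkdir -p pics
cat > h.py <<'E'
import numpy as np, cv2, json
from scipy.spatial.transform import Rotation as R
from rig import readout, grab_frame, workorder
def grab(n,f):
    d=grab_frame(n); cv2.imwrite(f'pics/{f}.png',d['pixels'][:,:,::-1])
    m={k:np.asarray(d[k]).tolist() for k in d if k!='pixels'}; json.dump(m,open(f'pics/{f}.json','w')); return d['pixels'],m
def rot(a):
    a=np.array(a)
    return a if a.shape==(3,3) else (R.from_euler('xyz',a).as_matrix() if a.size==3 else R.from_quat(a).as_matrix())
def ray(m,u,v):
    f=200/np.tan(np.radians(m['vertical_fov'])/2)
    d=rot(m['attitude'])@np.array([(u-m['cx'])/f,(v-m['cy'])/f,1]); return np.array(m['xyz']),d
def atz(m,u,v,z):
    o,d=ray(m,u,v); return o+d*(z-o[2])/d[2]
def proj(m,p):
    f=200/np.tan(np.radians(m['vertical_fov'])/2)
    q=rot(m['attitude']).T@(np.array(p)-m['xyz']); return q[:2]/q[2]*f+[m['cx'],m['cy']]
def tri(obs):
    A=np.zeros((3,3));b=np.zeros(3)
    for m,u,v in obs:
        o,d=ray(m,u,v);d/=np.linalg.norm(d);P=np.eye(3)-np.outer(d,d);A+=P;b+=P@o
    x=np.linalg.solve(A,b)
    return x,[ (proj(m,x)-[u,v]).round(1).tolist() for m,u,v in obs]
def load(f): return json.load(open(f'pics/{f}.json'))
E
python3 - <<'E'
from h import *
for n in('scene','side','wrist'):
    p,m=grab(n,n+'0'); print(n,m)
print(readout.get_obs())
E
```

```text
scene {'vertical_fov': 50.1320094654282, 'cx': 319.64832212630535, 'cy': 201.0409551659713, 'xyz': [1.2258331975256949, 0.3975834352023278, 0.8209255463910448], 'attitude': [-2.3442510967661416, -0.01882852803974644, 2.1402518936292463]}
side {'vertical_fov': 56.2171198649453, 'cx': 315.78242425194327, 'cy': 197.89158081587053, 'xyz': [0.38602292204788746, -0.570254622752335, 0.7858576107920552], 'attitude': [-2.469511236504304, -0.018533784010823062, -0.2814842401410462]}
wrist {'vertical_fov': 67.6979012435645, 'cx': 316.32458835961927, 'cy': 205.12993634383147, 'xyz': [0.2722881846487187, -0.45390041597219344, 0.3845965509748742], 'attitude': [2.8842250633339708, 0.0006069023053485445, -1.1592931397126371]}
{'t': 0.15, 'joints': array([-1.30500941e+00,  3.42577378e-01,  1.52475242e+00, -2.68485496e-05,
        1.27536136e+00, -1.46024223e-01]), 'joint_vel': array([-1.94750555e-03, -1.65313093e-03, -1.97667259e-03, -2.38325418e-04,
       -5.19594744e-04,  9.39721161e-05]), 'joint_torque': array([ 9.20066668e-04, -4.31469941e+01, -2.44354320e+01,  7.17574172e-02,
        5.37947298e-02, -8.25654161e-05]), 'tool_pos': array([ 0.21007016, -0.48084136,  0.22621274]), 'tcp_rot': array([-3.14050210e+00, -1.34435569e-04,  4.11818902e-01]), 'ft_force': array([-1.00996789,  0.53454535, -0.44642824]), 'wrist_torque': array([ 0.00678788,  0.01198155, -0.00672278]), 'finger_force': 0.0, 'width': 0.09179796685531111}
```

View pics/scene0.png

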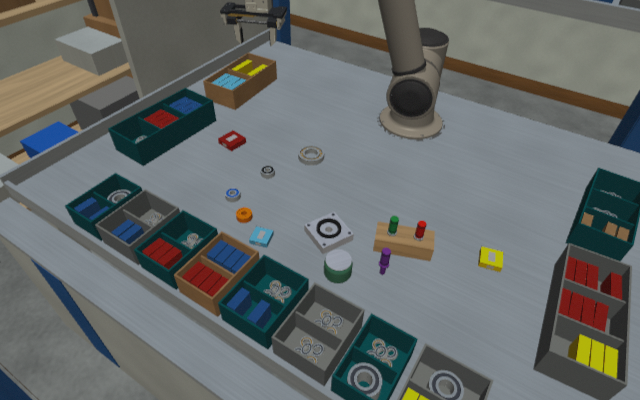

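View pics/side0.png

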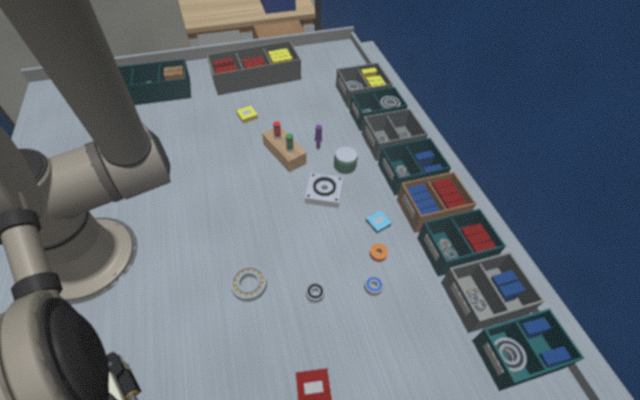

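Scene view candidates for the bearing: blue-sealed (232,194), black-sealed (267,171), orange (244,215), large bare ring (311,155), plus parts in bins. For the gauge: green (394,224), red (421,229), purple (385,261). I choose (232,194) and (394,224) and check them in a crop.

Run:
```python
from h import *
S=cv2.imread('pics/scene0.png');D=cv2.imread('pics/side0.png')
def c(I,u,v,w=40,h=30): return cv2.resize(I[v-h:v+h,u-w:u+w],(400,300),interpolation=cv2.INTER_CUBIC)
cv2.imwrite('pics/crop1.png',np.vstack([np.hstack([c(S,245,194),c(S,365,228,64,48)]),np.hstack([c(D,374,275),c(D,310,165,64,48)])]))
ms,md=load('scene0'),load('side0')
for n,a,b in [('blue',(232,194),(374,285)),('black',(267,171),(315,292)),('nest',(329,229),(324,187)),('orange',(244,215),(379,252))]:
    print(n,tri([(ms,*a),(md,*b)]))
```

```text
blue (array([ 0.62788379, -0.25420647,  0.00855143]), [[-0.3, 0.1], [-0.3, -0.1]])
black (array([ 0.49604135, -0.23451325,  0.0078642 ]), [[-0.1, 0.0], [-0.1, -0.1]])
nest (array([0.59977974, 0.04157293, 0.02060728]), [[-0.3, 0.1], [-0.3, -0.2]])
orange (array([ 0.67101593, -0.17677765,  0.00706766]), [[-0.5, 0.1], [-0.6, -0.2]])
```

View pics/crop1.png

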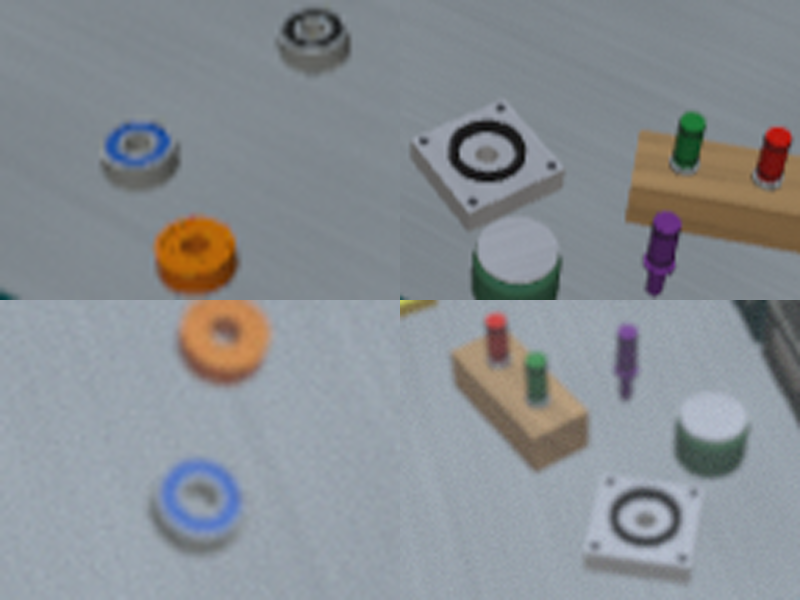

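The crop confirms it: the blue-sealed bearing lies in front of the orange one, and the green gauge is in the rack hole nearer the fixture.

```bash
cat >> h.py <<'E'
def go(p,yaw=None,pose=None):
    "tool-axis shift (cm) and turn about tool z from current measured pose"
    s=readout.get_obs(); T=rot(s['tcp_rot']); d=T.T@(np.array(p)-s['tool_pos'])*100
    print('t',round(s['t'],2),'pos',s['tool_pos'].round(4),'rpy',s['tcp_rot'].round(4),'shift cm',d.round(2), 'rotvec', None if yaw is None else R.from_matrix(T.T@rot([np.pi,0,yaw])).as_rotvec().round(3))
E
python3 - <<'E'
from h import *
ms,md=load('scene0'),load('side0')
for n,a,b in [('blue top',(232.4,192.8),(374.6,284.2)),('nest rim',(328.8,228),(324.7,186.4)),('green top',(394.1,218),(289.5,135.6)),('collar',(391.9,233),(289.6,149.5)),('red top',(421.5,222.3),(276.7,122.3)),('purple',(386,250.5),(318.5,126)),('purple tip',(382.5,273),(318.5,148))]:
    x,r=tri([(ms,*a),(md,*b)]);print(n,x.round(4),r)
b=[0.628,-0.254,0.16]; print(readout.get_obs()['joints'].round(3)); go(b)
E
```

```text
blue top [ 0.6277 -0.2537  0.0129] [[-0.7, 0.1], [-0.8, -0.3]]
nest rim [0.6007 0.0407 0.0243] [[-0.6, 0.2], [-0.5, -0.3]]
green top [0.5422 0.1833 0.0932] [[-0.3, 0.2], [-0.2, -0.2]]
collar [0.5409 0.185  0.0397] [[-0.3, 0.2], [-0.2, -0.2]]
red top [0.5204 0.2434 0.095 ] [[-0.1, 0.1], [-0.1, -0.1]]
purple [0.6332 0.2093 0.0846] [[0.1, -0.1], [0.1, 0.1]]
purple tip [6.334e-01 2.098e-01 3.000e-04] [[-0.8, 0.4], [-0.6, -0.4]]
[-1.305  0.343  1.525 -0.     1.275 -0.146]
t 0.15 pos [ 0.2101 -0.4808  0.2262] rpy [-3.1405e+00 -1.0000e-04  4.1180e-01] shift cm [47.38 -4.05  6.63] rotvec None
```

>>> {"fn": "arm_command", "kwargs": {
  "increments": [
    [[4.5,-0.4,0.6,0,0,0,0.4],[4.5,-0.4,0.6,0,0,0,0.4],[4.5,-0.4,0.6,0,0,0,0.4],[4.5,-0.4,0.6,0,0,0,0.4],[4.5,-0.4,0.6,0,0,0,0.4],[4.5,-0.4,0.6,0,0,0,0.4],[4.5,-0.4,0.6,0,0,0,0.4],[4.5,-0.4,0.6,0,0,0,0.4],[4.5,-0.4,0.6,0,0,0,0.4],[4.5,-0.4,0.6,0,0,0,0.4],[0,0,0,0,0,-0.16,0.4],[0,0,0,0,0,-0.16,0.4],[0,0,0,0,0,-0.16,0.4],[0,0,0,0,0,-0.16,0.4],[0,0,0,0,0,0,0.4],[0,0,0,0,0,0,0.4]]
  ]
}}

```text
t: 2.15
tool_pos: [0.6064, -0.2643, 0.1665]
tcp_rot: [-3.141, 0.0, 1.049]
ft_force: [-0.8, -0.6, -0.3]
width: 0.0639
finger_force: 0.0
```

Run:
```python
from h import *
p,m=grab('wrist','w1'); go([.6277,-.2537,.009],1.052)
print(proj(m,[.6277,-.2537,.017]))
hsv=cv2.cvtColor(p,cv2.COLOR_RGB2HSV); k=cv2.inRange(hsv,(100,90,60),(130,255,255))
n,l,s,c=cv2.connectedComponentsWithStats(k)
for i in range(1,n):
    if s[i,4]>80: print(s[i],c[i])
```

```text
t 2.2 pos [ 0.6065 -0.2643  0.1666] rpy [-3.1414  0.      1.0492] shift cm [ 1.98  1.31 15.76] rotvec [-0.     0.    -0.003]
[329.03187943 174.22099617]
[ 601   84   39   77 2177] [624.0509876  119.17730822]
[312 159  33  33 516] [327.8875969  175.20930233]
```

View pics/w1.png

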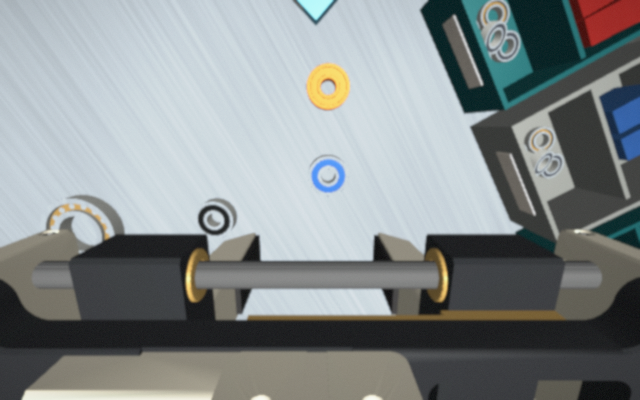

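Wrist view: blue bearing at (328,175) within 1 px of prediction, orange at (328,87), black at (215,218). I move over it and take a second, lower look.

>>> {"fn": "arm_command", "kwargs": {
  "increments": [
    [[1.0,0.65,3,0,0,0,0.4],[1.0,0.65,3,0,0,0,0.4],[0,0,3,0,0,0,0.4],[0,0,2,0,0,0,0.4],[0,0,0,0,0,0,0.4],[0,0,0,0,0,0,0.4]]
  ]
}}

```text
t: 2.95
tool_pos: [0.6283, -0.2538, 0.0578]
tcp_rot: [3.14, 0.0, 1.051]
ft_force: [0.1, -0.2, 0.8]
width: 0.0642
finger_force: 0.0
```

```bash
cat >> h.py <<'E'
def blob(p,lo,hi,near,r=70):
    k=cv2.inRange(cv2.cvtColor(p,cv2.COLOR_RGB2HSV),lo,hi)
    n,l,s,c=cv2.connectedComponentsWithStats(k)
    B=[i for i in range(1,n) if s[i,4]>60 and np.hypot(*(c[i]-near))<r]
    i=max(B,key=lambda i:s[i,4]); pts=cv2.findContours((l==i).astype(np.uint8),0,1)[0][0]
    e=cv2.fitEllipse(cv2.convexHull(pts)); print('blob',s[i],c[i].round(1),'ell',np.round(e[0],1),np.round(e[1],1)); return e[0]
E
python3 - <<'E'
from h import *
p,m=grab('wrist','w2'); lo,hi=(100,90,60),(130,255,255)
q=proj(m,[.6277,-.2537,.017]);print(q)
m1=load('w1');p1=cv2.imread('pics/w1.png')[:,:,::-1].copy()
a=blob(p1,lo,hi,(328,175));b=blob(p,lo,hi,q)
print(tri([(m1,*a),(m,*b)]),atz(m1,*a,.017),atz(m,*b,.017))
ms,md=load('scene0'),load('side0')
print(tri([(m1,*a),(m,*b),(ms,232.4,192.8),(md,374.6,284.2)]))
x=atz(m,*b,.017);go([x[0],x[1],.009])
E
```

```text
[315.61703245 226.40846539]
blob [312 159  33  33 516] [327.9 175.2] ell [327.8 175.4] [32.9 33.3]
blob [ 289  205   50   47 1117] [313.6 227.9] ell [313.7 228. ] [46.6 49.4]
(array([ 0.62597927, -0.25409084,  0.01693681]), [[-0.1, -0.0], [0.1, 0.0]]) [ 0.62602211 -0.25411962  0.017     ] [ 0.62595117 -0.25403263  0.017     ]
(array([ 0.62648631, -0.25449722,  0.01324087]), [[0.4, -0.5], [1.0, -1.5], [-0.6, -0.3], [-1.1, 0.0]])
t 3.0 pos [ 0.6285 -0.2539  0.0582] rpy [3.1392 0.     1.0512] shift cm [-0.14 -0.22  4.92] rotvec None
```

>>> {"fn": "arm_command", "kwargs": {
  "increments": [
    [[-0.1,-0.2,2,0,0,0,0.4],[0,0,2,0,0,0,0.2],[0,0,0.9,0,0,0,0.1],[0,0,0,0,0,0,0.0],[0,0,0,0,0,0,-0.3],[0,0,0,0,0,0,-0.3],[0,0,0,0,0,0,-0.3],[0,0,0,0,0,0,-0.3]]
  ],
  "grip_force": 25
}}

```text
t: 4.0
tool_pos: [0.6258, -0.2534, 0.0082]
tcp_rot: [3.141, 0.0, 1.052]
ft_force: [-0.1, 0.4, 1.5]
width: 0.041
finger_force: 25.0
```

>>> {"fn": "arm_command", "kwargs": {
  "increments": [
    [[0,0,-1,0,0,0,-0.3],[0,0,-3,0,0,0,-0.3],[0,0,-4,0,0,0,-0.3],[0,0,-3,0,0,0,-0.3],[0,0,0,0,0,0,-0.3],[0,0,0,0,0,0,-0.3]]
  ]
}}

```text
t: 4.75
tool_pos: [0.6249, -0.253, 0.1168]
tcp_rot: [-3.14, 0.0, 1.052]
ft_force: [0.2, -0.3, -0.6]
width: 0.0412
finger_force: 25.0
```

Run:
```python
from h import *
p,m=grab('wrist','w3'); s=readout.get_obs(); T=rot(s['tcp_rot'])
c=s['tool_pos']+np.array([0,0,.008]); q=proj(m,c); print(q,s['width'],s['finger_force'],s['ft_force'])
b=blob(p,(100,90,60),(130,255,255),q); x=atz(m,*b,c[2]); print('inhand offset tool mm',(T.T@(x-c)*1000).round(2))
go([.6007,.0407,.12],1.052)
```

```text
[316.17534891 254.53141248] 0.04128697588101826 24.999846807913855 [ 1.19623892  0.03636132 -1.05220576]
blob [ 285  227   64   35 1048] [316.3 242.8] ell [316.2 255.4] [57.4 63.7]
inhand offset tool mm [-0.52  0.03 -0.  ]
t 4.8 pos [ 0.6247 -0.2529  0.1162] rpy [-3.1389e+00  1.0000e-04  1.0518e+00] shift cm [ 24.3  -16.65  -0.34] rotvec [-0.003  0.    -0.   ]
```

>>> {"fn": "arm_command", "kwargs": {
  "increments": [
    [[3.0,-2.1,0,0,0,0,-0.3],[3.0,-2.1,0,0,0,0,-0.3],[3.0,-2.1,0,0,0,0,-0.3],[3.0,-2.1,0,0,0,0,-0.3],[3.0,-2.1,0,0,0,0,-0.3],[3.0,-2.1,0,0,0,0,-0.3],[3.0,-2.1,0,0,0,0,-0.3],[3.0,-2.1,0,0,0,0,-0.3],[0,0,0,0,0,0,-0.3],[0,0,0,0,0,0,-0.3]]
  ]
}}

```text
t: 6.05
tool_pos: [0.5982, 0.0381, 0.1167]
tcp_rot: [-3.14, 0.001, 1.052]
ft_force: [-0.1, -0.2, -0.9]
width: 0.0415
finger_force: 25.0
```

Run:
```python
from h import *
p,m=grab('wrist','w4'); s=readout.get_obs(); print(s['width'])
print('pred nest',proj(m,[.6007,.0407,.031]),'pred green top',proj(m,[.5415,.184,.095])); go([.6007,.0407,.04])
```

```text
0.04145894102129909
pred nest [317.56435526 204.97265272] pred green top [98.51968197 69.49232273]
t 6.1 pos [0.5984 0.0376 0.1169] rpy [-3.1406e+00  9.0000e-04  1.0512e+00] shift cm [0.38 0.05 7.69] rotvec None
```

View pics/w4.png

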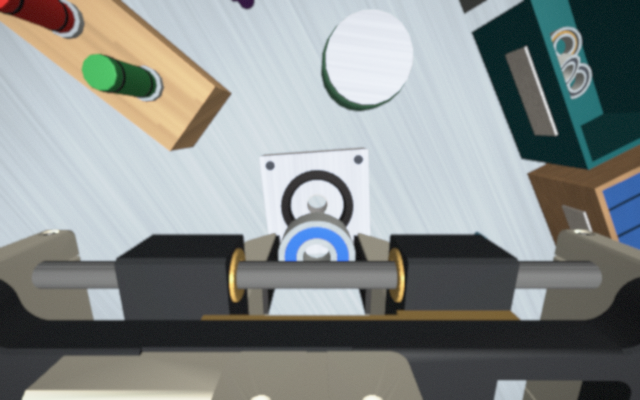

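Wrist view: bearing held at (316,255), nest ring ahead at about (317,203) partly hidden, green gauge at (125,78), red behind it, tin at (367,60). I back off for an unoccluded second view.

>>> {"fn": "arm_command", "kwargs": {
  "increments": [
    [[-2.5,0,-1,0,0,0,-0.3],[-2.5,0,-1,0,0,0,-0.3],[0,0,0,0,0,0,-0.3],[0,0,0,0,0,0,-0.3]]
  ]
}}

```text
t: 6.6
tool_pos: [0.574, -0.0054, 0.1374]
tcp_rot: [-3.141, -0.0, 1.05]
ft_force: [0.4, 0.3, -1.1]
width: 0.0414
finger_force: 25.0
```

```bash
cat >> h.py <<'E'
from scipy.optimize import least_squares
def ring(p,m,g,z,vmax):
    "centre on plane z of the black ring's outer edge (r=31)"
    q=proj(m,[*g,z]); k=(p.max(2)<95).astype(np.uint8); P=[]
    for a in np.radians(np.arange(0,360,3)):
        w=np.array([g[0]+.0275*np.cos(a),g[1]+.0275*np.sin(a),z]); u=proj(m,w)
        if u[1]>vmax: continue
        d=(u-q)/np.linalg.norm(u-q)
        g8=p.mean(2); t=np.arange(-1,10,.25); L=cv2.remap(g8.astype(np.float32),(u[0]+d[0]*t).astype(np.float32)[None],(u[1]+d[1]*t).astype(np.float32)[None],1)[0]
        h=np.where(L>(L.min()+L.max())/2)[0]
        h=h[h>np.argmin(L)]
        if len(h): P.append(atz(m,*(u+d*t[h[0]]),z)[:2])
    P=np.array(P); f=least_squares(lambda c:np.hypot(*(P-c[:2]).T)-c[2],[*g,.031],loss='soft_l1',f_scale=.0005)
    print('ring z',z,'n',len(P),'c',f.x[:2].round(4),'r',f.x[2].round(4),'rms mm',(np.median(abs(f.fun))*1e3).round(2)); return f.x
E
python3 - <<'E'
from h import *
p,m=grab('wrist','w5'); s=readout.get_obs()
p4=cv2.imread('pics/w4.png')[:,:,::-1]; m4=load('w4')
for z in(.027,.031,.035):
    a=ring(p4,m4,[.6007,.0407],z,207); b=ring(p,m,[.6007,.0407],z,225); 
a=ring(p4,m4,[.6007,.0407],.031,207); b=ring(p,m,[.6007,.0407],.031,225)
print(tri([(m4,*proj(m4,[*a[:2],.031])),(m,*proj(m,[*b[:2],.031]))]))
print(proj(m,[.6007,.0407,.031])); go([*b[:2],.04])
E
```

```text
ring z 0.027 n 64 c [0.5993 0.0398] r 0.0308 rms mm 0.11
ring z 0.027 n 120 c [0.5993 0.0395] r 0.0311 rms mm 0.06
ring z 0.031 n 63 c [0.5999 0.0407] r 0.0304 rms mm 0.12
ring z 0.031 n 120 c [0.5994 0.0397] r 0.0307 rms mm 0.06
ring z 0.035 n 61 c [0.6004 0.0416] r 0.0299 rms mm 0.11
ring z 0.035 n 120 c [0.5995 0.0399] r 0.0302 rms mm 0.06
ring z 0.031 n 63 c [0.5999 0.0407] r 0.0304 rms mm 0.12
ring z 0.031 n 120 c [0.5994 0.0397] r 0.0307 rms mm 0.06
(array([0.5991971 , 0.03946652, 0.02580418]), [[0.0, -0.0], [-0.0, 0.0]])
[316.65316549 143.7276856 ]
t 6.65 pos [ 0.574  -0.005   0.1373] rpy [-3.1411 -0.      1.0512] shift cm [ 5.15 -0.01  9.73] rotvec None
```

View pics/w5.png

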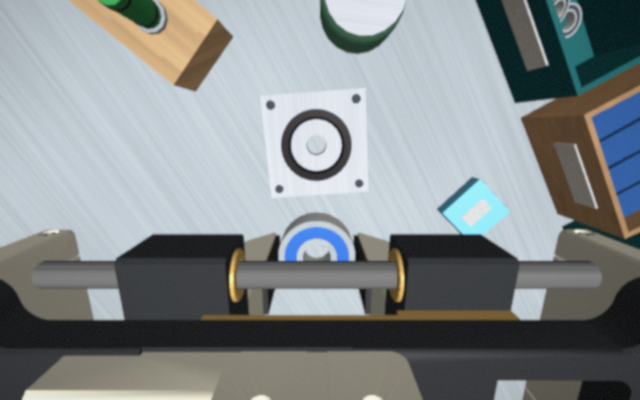

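Wrist view: nest ring unoccluded at (316,144); centre about (0.5994, 0.0398).

>>> {"fn": "arm_command", "kwargs": {
  "increments": [
    [[2.6,0,1.0,0,0,0,-0.3],[2.6,0,2.0,0,0,0,-0.3],[0,0,3.0,0,0,0,-0.3],[0,0,2.0,0,0,0,-0.3],[0,0,0,0,0,0,-0.3],[0,0,0,0,0,0,-0.3]]
  ]
}}

```text
t: 7.4
tool_pos: [0.6003, 0.0404, 0.0583]
tcp_rot: [3.141, -0.0, 1.052]
ft_force: [-0.1, 0.3, -0.4]
width: 0.0415
finger_force: 25.0
```

Run:
```python
from h import *
go([.5997,.0402,.0335]); p,m=grab('wrist','w6'); s=readout.get_obs();T=rot(s['tcp_rot'])
c=s['tool_pos']+np.array([0,0,.0085]); b=blob(p,(100,90,60),(130,255,255),proj(m,c)); print('bearing',atz(m,*b,c[2]))
```

```text
t 7.4 pos [0.6003 0.0404 0.0583] rpy [ 3.1406e+00 -4.0000e-04  1.0521e+00] shift cm [-0.05 -0.04  2.48] rotvec None
blob [ 285  227   64   35 1053] [316.3 242.7] ell [316.2 255.2] [56.9 63.8]
bearing [0.60019068 0.04075588 0.06714959]
```

>>> {"fn": "arm_command", "kwargs": {
  "increments": [
    [[-0.08,-0.03,0.8,0,0,0,-0.3],[0,0,0.6,0,0,0,-0.3],[0,0,0.5,0,0,0,-0.3],[0,0,0.3,0,0,0,-0.3],[0,0,0.2,0,0,0,-0.3],[0,0,0,0,0,0,-0.3],[0,0,0,0,0,0,-0.3]]
  ]
}}

```text
t: 8.32
tool_pos: [0.5992, 0.0396, 0.0339]
tcp_rot: [3.141, -0.0, 1.052]
ft_force: [0.3, -0.0, -0.6]
width: 0.0413
finger_force: 25.0
```

>>> {"fn": "arm_command", "kwargs": {
  "increments": [
    [[0,0,0.1,0,0,0,-0.3],[0,0,0,0,0,0,-0.3],[0,0,0,0,0,0,0.0],[0,0,0,0,0,0,0.2],[0,0,0,0,0,0,0.3],[0,0,-1.5,0,0,0,0.3],[0,0,-4,0,0,0,0.3],[-2.5,0,-4,0,0,0,0.3],[-2.5,0,0,0,0,0,0.3],[0,0,0,0,0,0,0.3],[0,0,0,0,0,0,0.3]]
  ]
}}

```text
t: 9.7
tool_pos: [0.5745, -0.0034, 0.1281]
tcp_rot: [3.141, -0.0, 1.052]
ft_force: [0.6, 0.1, 0.1]
width: 0.0598
finger_force: 0.0
```

Run:
```python
from h import *
p,m=grab('wrist','w7'); q=proj(m,[.5994,.0397,.041])
b=blob(p,(100,90,60),(130,255,255),q); print('bearing',q,atz(m,*b,.041)); 
ring(p,m,[.5994,.0397],.031,225)
ps,ms=grab('scene','s7');pd,md=grab('side','d7')
I=[]
for P,M,w in((ps,ms,32),(pd,md,32),(p,m,48)):
    u,v=proj(M,[.5994,.0397,.031]).astype(int); I.append(cv2.resize(P[max(v-w,0):v+w,u-w:u+w],(260,260),interpolation=cv2.INTER_CUBIC))
cv2.imwrite('pics/c7.png',np.hstack(I)[:,:,::-1])
go([.5415,.184,.15],1.92)
```

```text
blob [295 129  43  44 895] [316.3 150.3] ell [316.3 150.4] [42.9 43.4]
bearing [316.69143663 149.46529233] [0.59870921 0.03920491 0.041     ]
ring z 0.031 n 120 c [0.5993 0.0397] r 0.0307 rms mm 0.06
t 9.85 pos [ 0.5743 -0.0031  0.1274] rpy [-3.1410e+00  2.0000e-04  1.0526e+00] shift cm [ 14.63 -12.12  -2.26] rotvec [-0.001 -0.    -0.867]
```

View pics/c7.png

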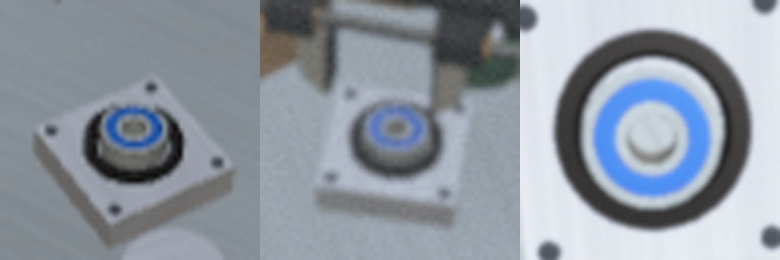

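Crops: the bearing sits level and concentric inside the black ring in all three views. Next the gauge.

>>> {"fn": "arm_command", "kwargs": {
  "increments": [
    [[2.3,-1.7,-1.3,0,0,0,0.1],[2.3,-1.7,-1.0,0,0,0,0.1],[2.3,-1.7,-0.5,0,0,0,0.1],[2.3,-1.6,-0.5,0,0,0,0.1],[2.3,-1.6,0,0,0,0,0.1],[0,0,0,0,0,-0.173,0.1],[0,0,0,0,0,-0.173,0.1],[0,0,0,0,0,-0.173,0.1],[0,0,0,0,0,-0.173,0.1],[0,0,0,0,0,-0.173,0.1],[0,0,0,0,0,0,0.1],[0,0,0,0,0,0,0.1]]
  ]
}}

```text
t: 11.35
tool_pos: [0.5591, 0.1375, 0.1605]
tcp_rot: [-3.141, -0.0, 1.914]
ft_force: [-0.4, 0.7, -0.5]
width: 0.0506
finger_force: 0.0
```

Run:
```python
from h import *
p,m=grab('wrist','w8')
print('pred top',proj(m,[.5415,.184,.095]),'collar',proj(m,[.5415,.184,.05])); go([.5415,.184,.056],1.92)
```

```text
pred top [315.66419756 152.1059586 ] collar [315.76700616 147.85428777]
t 11.4 pos [0.5592 0.1374 0.1605] rpy [-3.1413 -0.      1.9143] shift cm [ 4.98 -0.09 10.45] rotvec [-0.    -0.    -0.006]
```

View pics/w8.png

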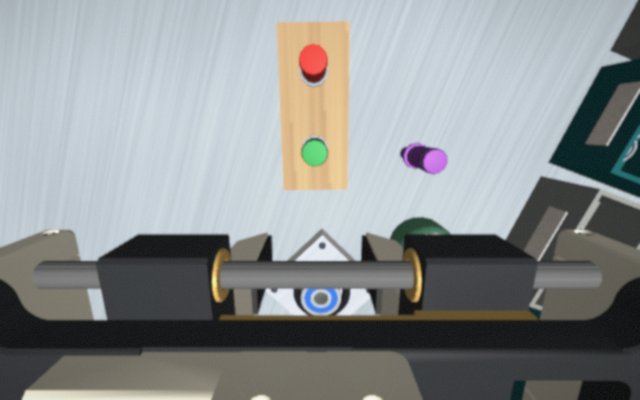

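Wrist view: green top at (315,153) as predicted, red at (313,60), purple at (430,160). I approach and grip the handle.

>>> {"fn": "arm_command", "kwargs": {
  "increments": [
    [[2.5,0,0,0,0,0,0.1],[2.5,-0.1,1,0,0,0,0.1],[0,0,3,0,0,0,0.1],[0,0,3,0,0,0,0.1],[0,0,2,0,0,0,0.1],[0,0,1.0,0,0,0,0.1],[0,0,0,0,0,0,0.1],[0,0,0,0,0,0,0.1]]
  ]
}}

```text
t: 12.4
tool_pos: [0.5419, 0.184, 0.0616]
tcp_rot: [3.14, 0.0, 1.916]
ft_force: [1.0, -0.2, -0.6]
width: 0.0504
finger_force: 0.0
```

Run:
```python
from h import *
p,m=grab('wrist','w9'); q=proj(m,[.5415,.184,.095]); lo,hi=(45,90,40),(80,255,255)
b=blob(p,lo,hi,q,40); p8=cv2.imread('pics/w8.png')[:,:,::-1].copy();m8=load('w8');a=blob(p8,lo,hi,(315,153),30)
print(q,tri([(m8,*a),(m,*b)]),atz(m8,*a,.095),atz(m,*b,.095)); go([*atz(m,*b,.095)[:2],.056])
```

```text
blob [298 231  34  30 804] [314.5 247.1] ell [314.5 249.9] [32.9 37.9]
blob [302 139  26  27 537] [314.2 152.3] ell [314.2 152.4] [25.3 26.5]
[316.7160796  278.21000303] (array([0.54152739, 0.18016287, 0.05386052]), [[0.1, -0.0], [-0.1, 0.0]]) [0.54056409 0.18347328 0.095     ] [0.5357561  0.19698314 0.095     ]
t 12.45 pos [0.542  0.184  0.0617] rpy [3.1397e+00 4.0000e-04 1.9165e+00] shift cm [ 1.43 -0.15  0.57] rotvec None
```

>>> {"fn": "arm_command", "kwargs": {
  "increments": [
    [[-0.05,-0.1,0.4,0,0,0,0.1],[0,0,0,0,0,0,-0.2],[0,0,0,0,0,0,-0.4],[0,0,0,0,0,0,-0.7],[0,0,0,0,0,0,-0.8],[0,0,0,0,0,0,-0.8],[0,0,0,0,0,0,-0.8]]
  ],
  "grip_force": 30
}}

```text
t: 13.32
tool_pos: [0.5406, 0.1831, 0.0567]
tcp_rot: [3.141, 0.0, 1.917]
ft_force: [0.1, -0.2, -0.7]
width: 0.0194
finger_force: 30.0
```

>>> {"fn": "arm_command", "kwargs": {
  "increments": [
    [[0,0,-2,0,0,0,-0.8],[0,0,-3,0,0,0,-0.8],[0,0,-3,0,0,0,-0.8],[-1,0,-1,0,0,0,-0.8],[-3,0.1,0,0,0,0,-0.8],[-4,0.1,0,0,0,0,-0.8],[-4,0.1,0,0,0,0,-0.8],[-4,0.1,0,0,0,0,-0.8],[-3.5,0.1,0,0,0,0,-0.8],[-1,0.1,0,0,0,0,-0.8],[0,0,0,0,0,0,-0.8],[0,0,0,0,0,0,-0.8]]
  ]
}}

```text
t: 14.82
tool_pos: [0.6151, -0.0067, 0.1463]
tcp_rot: [-3.141, -0.001, 1.918]
ft_force: [-1.2, 0.3, -0.6]
width: 0.0192
finger_force: 30.0
```

Run:
```python
from h import *
p,m=grab('wrist','w10'); s=readout.get_obs(); print(s['width'],s['finger_force'])
q=proj(m,[.599,.0395,.041]); b=blob(p,(100,90,60),(130,255,255),q)
x=atz(m,*b,.041); p7=cv2.imread('pics/w7.png')[:,:,::-1].copy();m7=load('w7');a=blob(p7,(100,90,60),(130,255,255),(316,150))
print('bearing',q,x,tri([(m7,*a),(m,*b)])); ring(p,m,[.5994,.0397],.031,225)
c=s['tool_pos']+np.array([0,0,.038]);print('handle top pred',proj(m,c),'tip',proj(m,c-[0,0,.086]))
go([*x[:2],.10],1.917)
ps,ms=grab('scene','s10');pd,md=grab('side','d10')
I=[]
for P,M,w,h,c2 in((ps,ms,48,60,c-[0,0,.05]),(pd,md,48,60,c-[0,0,.05]),(p,m,120,150,x)):
    u,v=proj(M,c2).astype(int); I.append(cv2.resize(P[max(v-h,0):v+h,max(u-w,0):u+w],(264,330),interpolation=cv2.INTER_CUBIC)); print(u,v)
cv2.imwrite('pics/c10.png',np.hstack(I)[:,:,::-1])
```

```text
0.019776456966251504 29.99736875295639
blob [297 130  40  40 748] [316.6 149.3] ell [316.8 149.4] [39.7 40.1]
blob [295 129  43  44 895] [316.3 150.3] ell [316.3 150.4] [42.9 43.4]
bearing [317.57547059 149.30250194] [0.59835123 0.03918813 0.041     ] (array([0.59849834, 0.03881301, 0.0353338 ]), [[0.0, 0.0], [0.0, -0.0]])
ring z 0.031 n 120 c [0.5994 0.0397] r 0.0307 rms mm 0.06
handle top pred [317.7413967  283.47367541] tip [317.2405679  223.25595401]
t 14.88 pos [ 0.6152 -0.0065  0.1465] rpy [-3.1411e+00 -5.0000e-04  1.9181e+00] shift cm [ 4.87 -0.03  4.66] rotvec [-0.001 -0.     0.001]
309 192
337 169
316 149
```

View pics/c10.png

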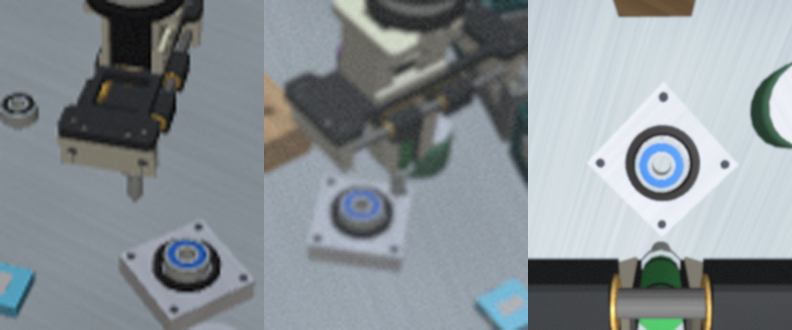

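Crops: gauge hangs straight in the gripper, tip at about (317,222) in the wrist view as predicted. The bearing is at (317,149) and seated.

>>> {"fn": "arm_command", "kwargs": {
  "increments": [
    [[2.4,0,0,0,0,0,-0.8],[2.5,0,1,0,0,0,-0.8],[0,0,2.5,0,0,0,-0.8],[0,0,1.5,0,0,0,-0.8],[0,0,0,0,0,0,-0.8],[0,0,0,0,0,0,-0.8]]
  ]
}}

```text
t: 15.72
tool_pos: [0.5995, 0.0384, 0.0974]
tcp_rot: [3.141, 0.0, 1.917]
ft_force: [0.5, -0.4, -0.6]
width: 0.0194
finger_force: 30.0
```

Run:
```python
from h import *
p,m=grab('wrist','w11'); s=readout.get_obs(); ps,ms=grab('scene','s11');pd,md=grab('side','d11')
t=s['tool_pos']-[0,0,.0477]; go([.5984,.0392,.0527]); I=[]; print('tip',t)
for P,M,w in((ps,ms,30),(pd,md,30),(p,m,40)):
    u,v=proj(M,[.5984,.0392,.041]).astype(int); print(u,v,proj(M,t)); I.append(cv2.resize(P[max(v-w,0):v+w,u-w:u+w],(264,264),interpolation=cv2.INTER_CUBIC))
cv2.imwrite('pics/c11.png',np.hstack(I)[:,:,::-1])
```

```text
t 15.88 pos [0.5996 0.0382 0.0975] rpy [3.1402e+00 6.0000e-04 1.9165e+00] shift cm [ 0.14 -0.08  4.48] rotvec None
tip [0.5996875  0.03826683 0.04990795]
328 222 [327.94345471 220.61504088]
323 182 [324.4317011  180.52128113]
315 218 [317.04957879 223.61247066]
```

View pics/c11.png

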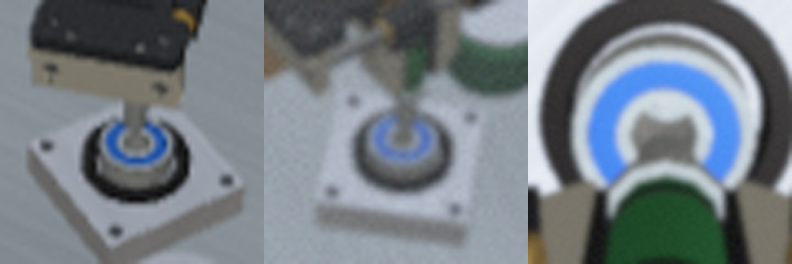

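The tip is over the bore in all views. I apply a small correction and descend in steps.

>>> {"fn": "arm_command", "kwargs": {
  "increments": [
    [[0.1,-0.04,0.4,0,0,0,-0.8],[0,0,0.4,0,0,0,-0.8],[0,0,0.4,0,0,0,-0.8],[0,0,0.3,0,0,0,-0.8],[0,0,0,0,0,0,-0.8],[0,0,0,0,0,0,-0.8]]
  ]
}}

```text
t: 16.62
tool_pos: [0.5985, 0.0392, 0.0818]
tcp_rot: [3.141, 0.0, 1.917]
ft_force: [-0.1, -0.3, -1.5]
width: 0.0195
finger_force: 30.0
```

>>> {"fn": "arm_command", "kwargs": {
  "increments": [
    [[0,0,0.4,0,0,0,-0.8],[0,0,0.4,0,0,0,-0.8],[0,0,0.4,0,0,0,-0.8],[0,0,0.4,0,0,0,-0.8],[0,0,0,0,0,0,-0.8],[0,0,0,0,0,0,-0.8]]
  ]
}}

```text
t: 17.38
tool_pos: [0.5984, 0.0392, 0.0658]
tcp_rot: [3.141, 0.0, 1.917]
ft_force: [0.5, 0.2, -1.4]
width: 0.0194
finger_force: 30.0
```

>>> {"fn": "arm_command", "kwargs": {
  "increments": [
    [[0,0,0.4,0,0,0,-0.8],[0,0,0.4,0,0,0,-0.8],[0,0,0.3,0,0,0,-0.8],[0,0,0.1,0,0,0,-0.8],[0,0,0,0,0,0,-0.8],[0,0,0,0,0,0,-0.8]]
  ]
}}

```text
t: 18.12
tool_pos: [0.5985, 0.0392, 0.0538]
tcp_rot: [3.141, 0.0, 1.917]
ft_force: [0.6, -0.1, -0.7]
width: 0.0195
finger_force: 30.0
```

>>> {"fn": "arm_command", "kwargs": {
  "increments": [
    [[0,0,0.1,0,0,0,-0.8],[0,0,0.05,0,0,0,-0.8],[0,0,0,0,0,0,-0.8],[0,0,0,0,0,0,-0.8]]
  ]
}}

```text
t: 18.62
tool_pos: [0.5985, 0.0391, 0.0527]
tcp_rot: [3.141, 0.0, 1.917]
ft_force: [-2.2, 0.7, 5.5]
width: 0.0193
finger_force: 30.0
```

Contact of about 6 N at TCP z = 0.0527 is where a fully home bearing puts it. I release and retreat.

>>> {"fn": "arm_command", "kwargs": {
  "increments": [
    [[0,0,0,0,0,0,-0.5],[0,0,0,0,0,0,-0.2],[0,0,0,0,0,0,0.1],[0,0,0,0,0,0,0.1],[0,0,-2,0,0,0,0.1],[0,0,-4,0,0,0,0.1],[0,0,-4,0,0,0,0.1],[-3,0,-1,0,0,0,0.1],[-3,0,0,0,0,0,0.1],[0,0,0,0,0,0,0.1],[0,0,0,0,0,0,0.1]]
  ]
}}

```text
t: 20.0
tool_pos: [0.6183, -0.0168, 0.1618]
tcp_rot: [-3.141, -0.001, 1.917]
ft_force: [-0.1, 1.3, 0.0]
width: 0.0504
finger_force: 0.0
```

Run:
```python
from h import *
p,m=grab('wrist','w12'); ps,ms=grab('scene','s12');pd,md=grab('side','d12'); I=[]
for P,M,w in((ps,ms,40),(pd,md,40),(p,m,60)):
    u,v=proj(M,[.5984,.0392,.06]).astype(int); I.append(cv2.resize(P[max(v-w,0):v+w,u-w:u+w],(264,264),interpolation=cv2.INTER_CUBIC))
cv2.imwrite('pics/c12.png',np.hstack(I)[:,:,::-1])
for P,M in((ps,ms),(p,m)):
  for z in(.046,.091): print(proj(M,[.5984,.0392,z]))
```

```text
[328.48695852 221.53027971]
[329.11043754 208.74941113]
[317.22183256 136.52056651]
[317.38169169 138.47580851]
```

View pics/c12.png

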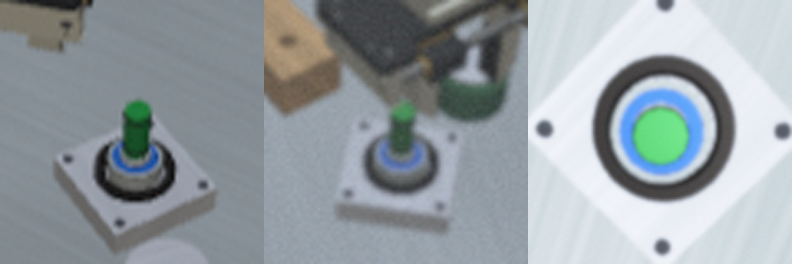

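The gauge stands upright with its collar on the blue bearing, which is flat in the nest, and the gripper is clear.

```bash
python3 -c "
from rig import workorder; print(workorder.close_job())"
```

```text
the job is handed in; nothing more can be done
None
```

The job is handed in, and no verdict came back: the blue bearing lies flat and fully home in the nest, the green gauge stands in its bore with its collar on the bearing, and nothing else was moved (about 20 s used).

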